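# Park the sample tamper in its keyed collar

### The arm

A 7-joint arm with a two-finger parallel gripper is mounted at the origin on the work surface. World frame = base frame: x ahead of the robot, y to its left, z up, the work surface at z = 0. Lengths are in m, angles in rad, forces in N, time in s.
With the tool pointing down it reaches from about 0.4 to 0.85 m from the base axis. Payload 10.4 kg.
Tool frame: the origin (TCP) lies on the mounting face of the last link; the fingertips stand r.tips_ahead ahead of it and the grasp point (between the pads) lies 164 mm ahead of it (r.tips_ahead is the distance from the TCP to the fingertips, in m); z points along the fingers, y is the line along which they close (so a half turn about z gives the same grasp; the last joint's range is limited). The gripper opens to 87 mm and grips with 3 to 60 N. Pads are 19 mm wide; open, the fingers measure 117 mm over their backs; the gripper's body (75 mm by 190 mm) begins 51 mm behind the grasp point.
Start: joints at [1.205, 0.332, -0.065, 1.46, 0.022, 1.35, -0.088], TCP at [0.21, -0.589, 0.405] pointing down, gripper open.
Joint ranges: [-2.6, 2.6], [-0.5, 2.12], [-1.47, 1.34], [0.16, 2.42], [-1.27, 4.41], [0.06, 2.06], [-2.6, 2.6]. Speed limits (rad/s): [2.22, 2.22, 2.79, 2.79, 3.14, 3.14, 3.14].

### API

Orientations are given as a unit quaternion [x, y, z, w].
In Python, from bench import telemetry, imaging, job, r gives the robot as it stands.
- The arm moves only by the tool move_arm, never from a script. Its argument "steps" is a list of rows, each an object of numbers: "dx", "dy", "dz": the shift along the tool's x, y, z in cm; "spin": the turn about the tool's z in rad. In form: [{"dx": .., "dy": .., "dz": .., "spin": ..}, ...]. A call has 1 to 12 rows; each row shifts and turns the commanded pose from where the row before left it, along the tool's axes as they then stand; what a row does not reach is not made up. A row lasts 1/10 s, in which the tool goes at most 50 mm and 8.59 degrees, less where a joint would pass 70% of its speed; a pose out of reach is approached as far as the arm can. A call with a gripper value outside its range is refused whole. "claw" is the finger opening in cm, from 0 to 8.7, set as the call begins (left out, the last holds). The fingers move at their own pace and stop on an object; "squeeze" is the grip in N (left out, the last holds). Time passes only in rows, so rows that do not move let the fingers close. It gives the time, the measured TCP pose, the force, the opening and the grip force at its end, in the units of the state.
- telemetry.read_state(): the state, without advancing time (a new reading comes with each control period).
- imaging.camera(name): name is "scene" or "top"; returns a dict with "img" (400x640x3 uint8, red, green, blue), "camera_matrix" (3x3 intrinsics, pixels), "R" (3x3) and "t" (3): a world point X has camera coordinates R X + t. Camera axes: x right, y down, z forward; pixel columns grow to the right and rows downward; lengths in m; the calibration is good to about 2 mm. A picture is of the moment at which its call begins. There is no depth.
- job.close_job(): hands the job in; it is judged then, once.
The state is a dict: "time": time; "joint_positions": joint angles; "joint_vel": joint speeds; "joint_torque": joint torques, N m; "ee_pos": TCP position; "eef_rot": TCP orientation; "ft_force": force on the tool from outside, world axes, zero at the start; "torque": the same for the moment, N m; "width": finger opening in m; "grip_force": force on a finger pad.
Only numpy, scipy, OpenCV 4.12 (cv2) and the standard library are available. Lean on these libraries where they do the work, as an engineer would, in place of code of your own. Each camera call takes 0.05 s, during which the arm holds its last target. There are 200 camera calls.

### The job

Take the steel sample tamper out of the drying rack and lower it, handle first, down through the square collar of the tamper stand. Resting it lightly on the collar, turn it until its square neck finds the square hole, without forcing it, then let it down until the head rests fully home on the collar and let go. Leave the clear rod, the brush, the mortar and the brown bottle alone.

Things in the scene. Friction and masses are not known exactly. Their poses are not given: they have to be found in the camera images.
- tamper_head (a point): Centre of the round head of the loose steel tamper (0.3 kg), standing handle down in the rack; z points from handle to head. Head 44 mm wide, straight sides from 25 mm below (flat shoulder) to 21 mm above this point, flat top 23 mm above. Under it a square neck 24 mm wide, sides along local x and y, 30 mm long (lower end bevelled 1.5 mm), a 5 mm round cone, then a round handle 15 mm wide, ending 147 mm below this point.
- ring_top (a point): Centre of the top face of the stand's square collar (60 x 60 x 16 mm, vertical square hole 25.8 mm wide, rim chamfered 1 mm), 145 mm above the bench. With the tamper home its head point is 25 mm above this point. A post 16 mm thick, no higher than the collar, stands 80 mm off along local +x; a 12 mm thick base plate lies below. This frame turns with the stand, not with the collar.
- collar_under (a point): Centre of the underside of the square collar, 16 mm below its top. The collar is set each time at another angle, which is NOT reported (these frames do not show it), and does not yield. The neck enters within about 0.07 rad of the hole's angle (any quarter turn) and 0.9 mm, else it stands on the rim about 30 mm above home. Turning on once it has caught wedges it: over 50 N in all on the collar is too much.
- rack_middle (a point): Centre of the top face of the fixed white drying rack (60 mm along local x, 250 mm along y, 80 mm high). Three square places, 25 mm wide, at y = -80, 0, +80 mm; tools stand loosely in them on the foot plate 70 mm below this point, and may lean a few degrees. The tamper standing there has its head point 77 mm above this level.
- rod_mid (a point): Half-way point of a clear stirring rod, 138 mm long, 12 mm thick with an 18 mm knob on top, standing in the rack. Bystander.
- brush_mid (a point): Half-way point of a wooden-handled tube brush, 150 mm long, grey head 26 mm thick, standing in the rack. Bystander.
- mortar: White porcelain mortar bowl, 100 mm across and 60 mm high, on the bench beyond the work; origin at the centre of its underside. Bystander.
- bottle: Brown glass bottle with black cap, 60 mm in diameter, 120 mm high, on the bench; origin at the centre of its underside. Bystander.
Things that resemble listed ones, but are neither listed nor needed, are in the scene too. There is more than one size of the part that bears ring_top; the job needs the middle-sized.

How it is judged:
By the outcome, as a careful person would: the job done as asked, in the order asked, and still so for the second after the job is handed in, with the robot touching nothing.
It also fails if it takes over 72 s, if anything falls off the work surface, if the arm or the gripper's body presses on something with over 40 N, if the wrist force passes 120 N, or if a joint passes its speed limit or range.

## Working session

There is one attempt and no reset: what is moved stays moved. The work goes in short steps, Python scripts to look and compute and a tool call to move; the robot and the scene stay as the last step left them, time stands still between calls to the robot, and variables do not carry over. Pictures are saved under pics/ and viewed, at most 10 in all, crops included, and the job is handed in when it is done.

Besides the shell and the picture viewer there is one more tool, called after "Request:" as name(argument=value, ...), one argument or row to a line, values as JSON. move_arm: Moves the arm, as the interface text tells. Its arguments: {"type":"object","properties":{"steps":{"type":"array","items":{"type":"object","properties":{"dx":{"type":"number"},"dy":{"type":"number"},"dz":{"type":"number"},"spin":{"type":"number"}}}},"claw":{"type":"number"},"squeeze":{"type":"number"}},"required":["steps"]}

```bash
mkdir -p pics; ls
python3 - <<'E'
from bench import telemetry, imaging, job, r
import cv2,pickle
for n in("scene","top"):
    c=imaging.camera(n); cv2.imwrite(f"pics/{n}0.png",c["img"][:,:,::-1]); pickle.dump(c,open(n+"0.pkl","wb"))
    print(n,c["camera_matrix"],c["R"],c["t"])
print(r.tips_ahead); print(telemetry.read_state())
E
```

```text
pics
scene [[363.78952389   0.         316.67096487]
 [  0.         363.78952389 204.38048494]
 [  0.           0.           1.        ]] [[-0.04723616  0.99872391  0.01786877]
 [ 0.65060125  0.04433522 -0.75812426]
 [-0.75794904 -0.02418543 -0.65186525]] [-0.00714632 -0.26883128  1.5606874 ]
top [[454.26505908   0.         313.32930351]
 [  0.         454.26505908 198.66287159]
 [  0.           0.           1.        ]] [[ 0.02602987 -0.99932408  0.02595836]
 [-0.99360954 -0.0287165  -0.10915787]
 [ 0.10982952 -0.02295111 -0.99368542]] [0.00724011 0.58079881 1.1852522 ]
0.1822
{'time': 0.1, 'joint_positions': array([ 1.20537662,  0.33281266, -0.06466965,  1.4608541 ,  0.02160433,
        1.34990996, -0.08847454]), 'joint_vel': array([-0.00076095, -0.00331128,  0.00075687, -0.00252584, -0.00047304,
       -0.00143304, -0.00167847]), 'joint_torque': array([ 1.93898282e-03, -6.24543071e+01,  2.49696668e-02, -3.90717351e+01,
       -6.14383025e-02,  3.65464669e-02,  5.26970314e-05]), 'ee_pos': array([ 0.21004176, -0.58852721,  0.40403233]), 'eef_rot': array([ 9.85343622e-01,  1.70579983e-01, -1.45523312e-04, -6.27740383e-04]), 'ft_force': array([0.28781915, 0.19027431, 0.29407433]), 'torque': array([0.0246706 , 0.02029471, 0.0345099 ]), 'grip_force': 0.0, 'width': 0.08726050364231226}
```

View pics/scene0.png

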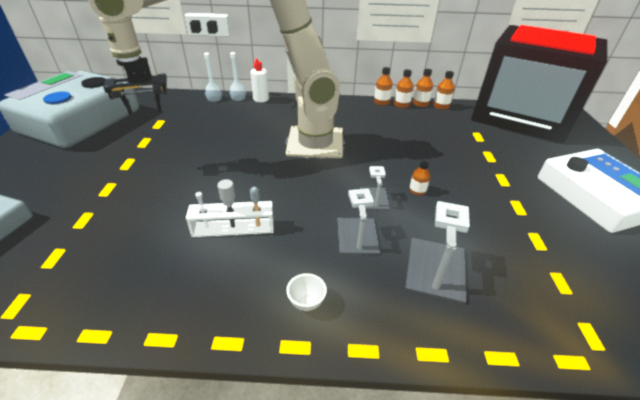

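View pics/top0.png

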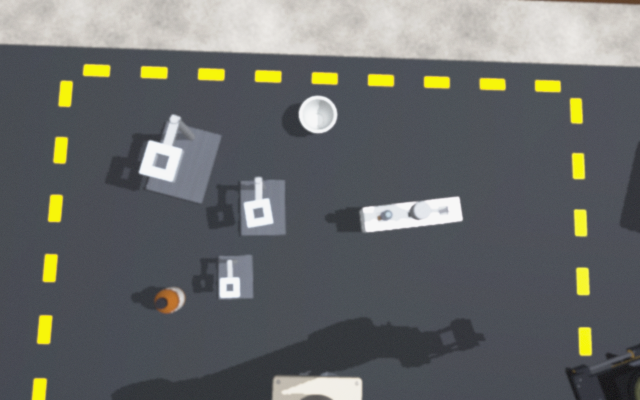

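The tamper (grey head) is in the rack's middle place, at scene (226,190) and top (421,210). The middle stand's collar is at scene (360,198) and top (258,212). I'll enlarge both.

Run:
```python
import cv2,pickle,numpy as np
def crop(n,x,y,w,h,s):
    i=pickle.load(open(n+"0.pkl","rb"))["img"][y:y+h,x:x+w,::-1]
    return cv2.resize(i,None,fx=s,fy=s,interpolation=cv2.INTER_CUBIC)
# top: rack x350-470,y185-245 ; stand 228-298,y170-245
a=crop("top",350,185,120,55,6) #720x330
cv2.imwrite("pics/c1.png",np.vstack([a,crop("scene",180,165,120,45,6)]))
b=crop("top",230,170,65,70,6); c=crop("scene",330,175,65,70,6)
cv2.imwrite("pics/c2.png",np.hstack([b,c]))
```

```text
(no output)
```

View pics/c1.png

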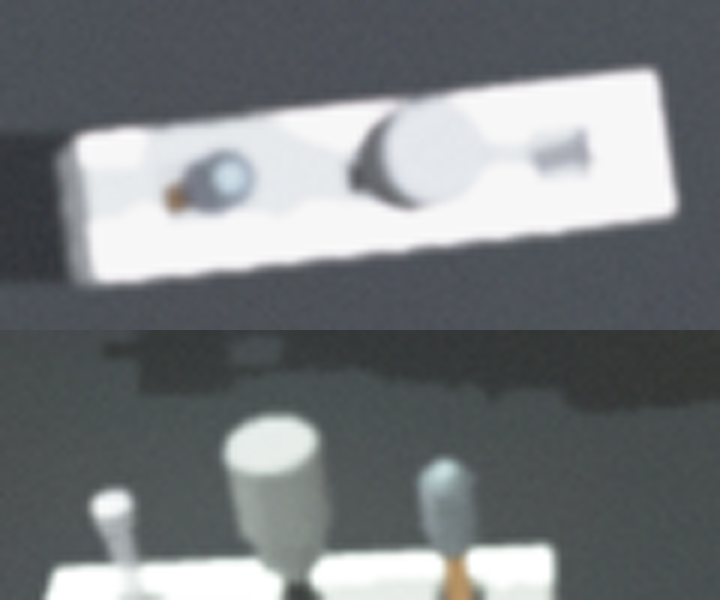

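View pics/c2.png

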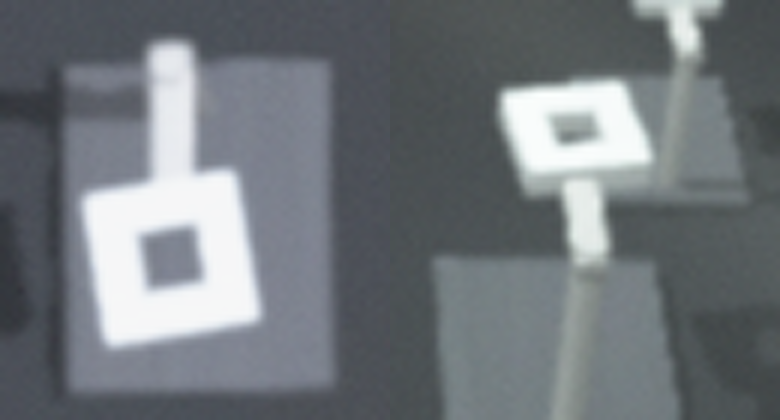

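The crops show the tamper head's top disc at top (421.7,209.8) and scene (224.9,183.8), with the neck hidden from above. The collar's outer corners are clear, and it's turned about 9° from the image axes.

```bash
cat > h.py <<'E'
import numpy as np,pickle,cv2
def ray(c,p):
    d=c["R"].T@np.linalg.inv(c["camera_matrix"])@[p[0],p[1],1]; return -c["R"].T@c["t"],d/np.linalg.norm(d)
def atz(c,p,z):
    o,d=ray(c,p); return o+d*(z-o[2])/d[2]
def tri(c1,p1,c2,p2):
    A=[];b=[]
    for c,p in((c1,p1),(c2,p2)):
        o,d=ray(c,p);M=np.eye(3)-np.outer(d,d);A.append(M);b.append(M@o)
    x=np.linalg.solve(sum(A),sum(b)); return x,[np.linalg.norm(M@x-q) for M,q in zip(A,b)]
def px(c,X):
    q=c["camera_matrix"]@(c["R"]@np.asarray(X)+c["t"]); return q[:2]/q[2]
def cr(p,x,y,s=6): return (np.array(p)+.5)/s-.5+[x,y]
E
python3 - <<'E'
from h import *
np.set_printoptions(precision=4,suppress=True)
T=pickle.load(open("top0.pkl","rb"));S=pickle.load(open("scene0.pkl","rb"))
print("head top",tri(T,cr((432,151),350,185),S,cr((272,115),180,165)))
print("head top@.18",atz(T,cr((432,151),350,185),.18),atz(S,cr((272,115),180,165),.18))
rk=[atz(T,cr(p,350,185),.08) for p in((78,136),(655,68),(678,214),(95,283))]
R=np.array(rk);print("rack",R,R.mean(0),[np.linalg.norm(R[i]-R[i-1]) for i in range(4)])
t=[(82,193),(236,170),(262,320),(107,348)];s=[(263,162),(132,180),(110,92),(235,82)]
C=np.array([atz(T,cr(p,230,170),.145) for p in t]);D=np.array([atz(S,cr(p,330,175),.145) for p in s])
for Q in(C,D):
    e=np.roll(Q,-1,0)-Q
    print("collar",Q.mean(0),np.linalg.norm(e,axis=1),np.degrees((np.arctan2(e[:,1],e[:,0])))%90)
print(tri(T,np.mean([cr(p,230,170) for p in t],0),S,np.mean([cr(p,330,175) for p in s],0)))
Hh=[atz(T,cr(p,230,170),.145) for p in((140,233),(195,224),(204,282),(149,292))];print("hole",np.mean(Hh,0))
# scene crop lower
i=S["img"][165:240,190:270,::-1];a=cv2.resize(i,None,fx=8,fy=8,interpolation=cv2.INTER_CUBIC);cv2.imwrite("pics/c3.png",a)
E
```

```text
head top (array([ 0.5455, -0.2311,  0.1774]), [np.float64(0.0010058662783451156), np.float64(0.0010058662783450892)])
head top@.18 [ 0.5451 -0.2294  0.18  ] [ 0.5486 -0.231   0.18  ]
rack [[ 0.5565 -0.103   0.08  ]
 [ 0.5931 -0.3529  0.08  ]
 [ 0.5301 -0.3623  0.08  ]
 [ 0.4937 -0.1112  0.08  ]] [ 0.5434 -0.2324  0.08  ] [np.float64(0.06326801017537484), np.float64(0.2525361630808274), np.float64(0.0636656776526031), np.float64(0.25372038206166236)]
collar [0.5304 0.1579 0.145 ] [0.0625 0.0616 0.0628 0.0633] [10.2326 11.8421 11.8512 11.5141]
collar [0.5336 0.1572 0.145 ] [0.0651 0.0668 0.0636 0.0618] [15.5309  7.8935 11.2265  8.9063]
(array([0.5306, 0.1579, 0.1419]), [np.float64(0.0002860717720388029), np.float64(0.00028607177203877416)])
hole [0.5304 0.1578 0.145 ]
```

View pics/c3.png

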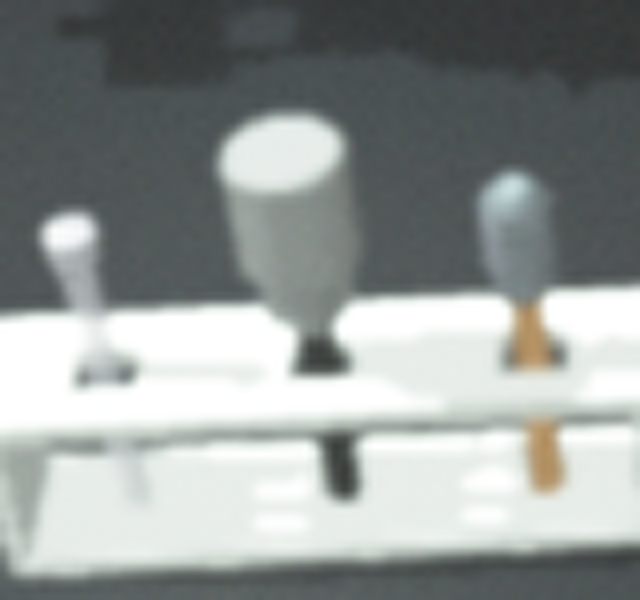

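Run:
```python
from h import *
np.set_printoptions(precision=4,suppress=True)
S=pickle.load(open("scene0.pkl","rb"))
t=np.array([.5462,-.2305,.178])
f=atz(S,cr((343,495),190,165,8),.011);print("foot",f, "near-side edge")
print("vertical foot px",(px(S,[t[0],t[1],.01])-[190,165]+.5)*8, (px(S,t)-[190,165]+.5)*8)
d=t-f;print("lean",d[:2]/d[2],np.degrees(np.arctan2(d[1],d[0])))
print("head pt",t-.023*d/np.linalg.norm(d))
from bench import telemetry
from scipy.spatial.transform import Rotation as R
s=telemetry.read_state();print(R.from_quat(s["eef_rot"]).as_matrix(),s["ee_pos"])
```

```text
foot [ 0.5484 -0.2322  0.011 ] near-side edge
vertical foot px [349.3895 493.6159] [287.2263 154.356 ]
lean [-0.0132  0.0102] 142.32777223902602
head pt [ 0.5465 -0.2307  0.155 ]
[[ 0.9418  0.3362 -0.0005]
 [ 0.3362 -0.9418  0.0012]
 [-0.0001 -0.0013 -1.    ]] [ 0.21   -0.5885  0.404 ]
```

Request:
move_arm(
  steps=[
    {"dx": 3.64, "dy": -1.87},
    {"dx": 3.64, "dy": -1.87},
    {"dx": 3.64, "dy": -1.87},
    {"dx": 3.64, "dy": -1.87},
    {"dx": 3.64, "dy": -1.87},
    {"dx": 3.64, "dy": -1.87},
    {"dx": 3.64, "dy": -1.87},
    {"dx": 3.64, "dy": -1.87},
    {"dx": 3.64, "dy": -1.87},
    {"dx": 3.64, "dy": -1.87},
    {"dx": 3.64, "dy": -1.87},
    {"dx": 3.64, "dy": -1.87},
  ],
  claw=8.7,
  squeeze=20,
)

```text
$.steps[0]: bad value
```

Request:
move_arm(
  steps=[
    {"spin": -0.136},
    {"spin": -0.136},
    {"spin": -0.136},
    {"spin": -0.136},
    {"spin": -0.136},
    {"spin": -0.136},
    {"spin": -0.136},
    {"spin": -0.136},
    {"spin": -0.136},
    {"spin": -0.136},
    {},
    {},
  ],
)

```text
$.steps[0]: bad value
```

```bash
cat >> h.py <<'E'
from scipy.spatial.transform import Rotation
def st(target=None):
    from bench import telemetry
    s=telemetry.read_state();M=Rotation.from_quat(s["eef_rot"]).as_matrix()
    print("t",round(s["time"],2),"pos",s["ee_pos"].round(4),"yaw_y",np.degrees(np.arctan2(M[1,1],M[0,1])).round(2),"tool z",M[:,2].round(4),"F",s["ft_force"].round(2),"Tq",s["torque"].round(3),"w",round(s["width"],4),"g",round(s["grip_force"],1),"q",s["joint_positions"].round(2))
    if target is not None: print("tool-frame cm",(M.T@(np.array(target)-s["ee_pos"])*100).round(3))
    return s,M
E
python3 -c "
from h import *
st([.5465,-.2307,.324])"
```

```text
t 0.1 pos [ 0.21   -0.5885  0.404 ] yaw_y -70.36 tool z [-5.0e-04  1.2e-03 -1.0e+00] F [0.29 0.19 0.29] Tq [0.025 0.02  0.035] w 0.0873 g 0.0 q [ 1.21  0.33 -0.06  1.46  0.02  1.35 -0.09]
tool-frame cm [ 43.717 -22.38    8.029]
```

Request:
move_arm(
  steps=[
    {"dx": 3.64, "dy": -1.87, "dz": 0, "spin": 0},
    {"dx": 3.64, "dy": -1.87, "dz": 0, "spin": 0},
    {"dx": 3.64, "dy": -1.87, "dz": 0, "spin": 0},
    {"dx": 3.64, "dy": -1.87, "dz": 0, "spin": 0},
    {"dx": 3.64, "dy": -1.87, "dz": 0, "spin": 0},
    {"dx": 3.64, "dy": -1.87, "dz": 0, "spin": 0},
    {"dx": 3.64, "dy": -1.87, "dz": 0, "spin": 0},
    {"dx": 3.64, "dy": -1.87, "dz": 0, "spin": 0},
    {"dx": 3.64, "dy": -1.87, "dz": 0, "spin": 0},
    {"dx": 3.64, "dy": -1.87, "dz": 0, "spin": 0},
    {"dx": 3.64, "dy": -1.87, "dz": 0, "spin": 0},
    {"dx": 3.64, "dy": -1.87, "dz": 0, "spin": 0},
  ],
  claw=8.7,
  squeeze=20,
)

```text
time: 1.3
ee_pos: [0.5469, -0.2292, 0.4045]
eef_rot: [0.985, 0.17, -0.0, -0.0]
ft_force: [0.7, -1.2, 0.9]
width: 0.0869
grip_force: 0.0
```

Request:
move_arm(
  steps=[
    {"dx": 0, "dy": 0, "dz": 0, "spin": -0.136},
    {"dx": 0, "dy": 0, "dz": 0, "spin": -0.136},
    {"dx": 0, "dy": 0, "dz": 0, "spin": -0.136},
    {"dx": 0, "dy": 0, "dz": 0, "spin": -0.136},
    {"dx": 0, "dy": 0, "dz": 0, "spin": -0.136},
    {"dx": 0, "dy": 0, "dz": 0, "spin": -0.136},
    {"dx": 0, "dy": 0, "dz": 0, "spin": -0.136},
    {"dx": 0, "dy": 0, "dz": 0, "spin": -0.136},
    {"dx": 0, "dy": 0, "dz": 0, "spin": -0.136},
    {"dx": 0, "dy": 0, "dz": 0, "spin": -0.136},
    {"dx": 0, "dy": 0, "dz": 0, "spin": 0},
    {"dx": 0, "dy": 0, "dz": 0, "spin": 0},
  ],
)

```text
time: 2.5
ee_pos: [0.546, -0.2306, 0.4045]
eef_rot: [0.661, 0.751, -0.0, -0.0]
ft_force: [-0.1, -1.2, -0.1]
width: 0.0866
grip_force: 0.0
```

```bash
python3 -c "
from h import *
st([.5465,-.2307,.324])"
```

```text
t 2.5 pos [ 0.546  -0.2306  0.4045] yaw_y 7.32 tool z [-4.e-04  2.e-04 -1.e+00] F [-0.07 -1.16 -0.12] Tq [ 0.003 -0.088 -0.012] w 0.0866 g 0.0 q [ 0.76  0.31 -0.54  1.53  0.16  1.35  0.33]
tool-frame cm [-0.019  0.055  8.049]
```

Request:
move_arm(
  steps=[
    {"dx": -0.02, "dy": 0.05, "dz": 2, "spin": 0},
    {"dx": 0, "dy": 0, "dz": 2, "spin": 0},
    {"dx": 0, "dy": 0, "dz": 2, "spin": 0},
    {"dx": 0, "dy": 0, "dz": 2, "spin": 0},
    {"dx": 0, "dy": 0, "dz": 0, "spin": 0},
    {"dx": 0, "dy": 0, "dz": 0, "spin": 0},
  ],
)

```text
time: 3.1
ee_pos: [0.5466, -0.2306, 0.3251]
eef_rot: [0.66, 0.752, -0.0, -0.0]
ft_force: [1.0, 0.3, 0.2]
width: 0.0871
grip_force: 0.0
```

Request:
move_arm(
  steps=[
    {"dx": 0, "dy": 0, "dz": 0, "spin": 0},
    {"dx": 0, "dy": 0, "dz": 0, "spin": 0},
    {"dx": 0, "dy": 0, "dz": 0, "spin": 0},
    {"dx": 0, "dy": 0, "dz": 0, "spin": 0},
    {"dx": 0, "dy": 0, "dz": 0, "spin": 0},
    {"dx": 0, "dy": 0, "dz": 0, "spin": 0},
    {"dx": 0, "dy": 0, "dz": 0, "spin": 0},
    {"dx": 0, "dy": 0, "dz": 0, "spin": 0},
    {"dx": 0, "dy": 0, "dz": 0, "spin": 0},
    {"dx": 0, "dy": 0, "dz": 0, "spin": 0},
  ],
  claw=3.5,
  squeeze=20,
)

```text
time: 4.1
ee_pos: [0.5466, -0.2306, 0.3248]
eef_rot: [0.659, 0.752, -0.0, 0.0]
ft_force: [-0.6, 0.5, 0.2]
width: 0.0433
grip_force: 20.0
```

```bash
python3 -c "
from h import *
st([.5465,-.2307,.324])"
```

```text
t 4.1 pos [ 0.5466 -0.2306  0.3248] yaw_y 7.56 tool z [-0. -0. -1.] F [-0.62  0.52  0.21] Tq [-0.014 -0.033  0.026] w 0.0433 g 20.0 q [ 0.75  0.37 -0.53  1.63  0.2   1.2   0.31]
tool-frame cm [-0.009 -0.008  0.075]
```

Request:
move_arm(
  steps=[
    {"dx": 0, "dy": 0, "dz": -0.5, "spin": 0},
    {"dx": 0, "dy": 0, "dz": -1, "spin": 0},
    {"dx": 0, "dy": 0, "dz": -2, "spin": 0},
    {"dx": 0, "dy": 0, "dz": -2, "spin": 0},
    {"dx": 0, "dy": 0, "dz": -2, "spin": 0},
    {"dx": 0, "dy": 0, "dz": -2, "spin": 0},
    {"dx": 0, "dy": 0, "dz": -2, "spin": 0},
    {"dx": 0, "dy": 0, "dz": -2, "spin": 0},
    {"dx": 0, "dy": 0, "dz": -2, "spin": 0},
    {"dx": 0, "dy": 0, "dz": -2, "spin": 0},
    {"dx": 0, "dy": 0, "dz": 0, "spin": 0},
    {"dx": 0, "dy": 0, "dz": 0, "spin": 0},
  ],
)

```text
time: 5.3
ee_pos: [0.5465, -0.2304, 0.4995]
eef_rot: [0.659, 0.752, 0.0, 0.0]
ft_force: [0.2, 0.1, -5.0]
width: 0.0436
grip_force: 20.0
```

Run:
```python
from h import *
from bench import imaging
st([.5305,.158,.5])
c=imaging.camera("scene");pickle.dump(c,open("s1.pkl","wb"))
q=px(c,[.5466,-.2306,.27]).astype(int);print(q)
x,y=q-[40,50];cv2.imwrite("pics/s1.png",cv2.resize(c["img"][y:y+100,x:x+80,::-1],None,fx=6,fy=6,interpolation=cv2.INTER_CUBIC));print(x,y)
```

```text
t 5.3 pos [ 0.5465 -0.2304  0.4995] yaw_y 7.57 tool z [ 2.e-04 -0.e+00 -1.e+00] F [ 0.18  0.14 -4.97] Tq [-0.006 -0.082 -0.006] w 0.0436 g 20.0 q [ 0.76  0.28 -0.55  1.37  0.14  1.54  0.35]
tool-frame cm [38.717  3.533 -0.047]
[220 156]
180 106
```

View pics/s1.png

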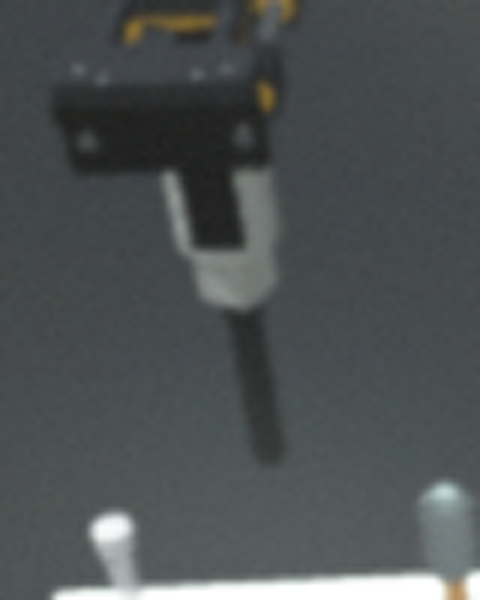

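Run:
```python
from h import *
c=pickle.load(open("s1.pkl","rb"))
f=lambda X:((px(c,X)-[180,106]+.5)*6).round(1)
for z in(.355,.3075,.2775,.2725,.185):print(z,f([.5465,-.2304,z]),f([.5465,-.2304+.001,z])-f([.5465,-.2304,z]))
```

```text
0.355 [214.4 136.6] [2.3 0.1]
0.3075 [232.2 234. ] [2.3 0.1]
0.2775 [242.9 292.4] [2.2 0.1]
0.2725 [244.6 301.9] [2.3 0.1]
0.185 [273.3 458.4] [2.1 0.1]
```

The view shows the neck corner-on: front corner at (243,310), edges at 198 and 276, a span of about 33.5 mm. So the neck is near 45° to the view direction, and the tool yaw should be about 44.5° at the collar. The tamper hangs almost straight, so I'll carry it over and stop short of that angle.

Request:
move_arm(
  steps=[
    {"dx": 3.23, "dy": 0.294, "dz": 0, "spin": 0},
    {"dx": 3.23, "dy": 0.294, "dz": 0, "spin": 0},
    {"dx": 3.23, "dy": 0.294, "dz": 0, "spin": 0},
    {"dx": 3.23, "dy": 0.294, "dz": 0, "spin": 0},
    {"dx": 3.23, "dy": 0.294, "dz": 0, "spin": 0},
    {"dx": 3.23, "dy": 0.294, "dz": 0, "spin": 0},
    {"dx": 3.23, "dy": 0.294, "dz": 0, "spin": 0},
    {"dx": 3.23, "dy": 0.294, "dz": 0, "spin": 0},
    {"dx": 3.23, "dy": 0.294, "dz": 0, "spin": 0},
    {"dx": 3.23, "dy": 0.294, "dz": 0, "spin": 0},
    {"dx": 3.23, "dy": 0.294, "dz": 0, "spin": 0},
    {"dx": 3.23, "dy": 0.294, "dz": 0, "spin": 0},
  ],
)

```text
time: 6.55
ee_pos: [0.5301, 0.1593, 0.4985]
eef_rot: [0.659, 0.752, -0.001, -0.0]
ft_force: [1.1, 0.4, -2.5]
width: 0.0436
grip_force: 20.0
```

Request:
move_arm(
  steps=[
    {"dx": 0, "dy": 0, "dz": 0, "spin": -0.1},
    {"dx": 0, "dy": 0, "dz": 0, "spin": -0.1},
    {"dx": 0, "dy": 0, "dz": 0, "spin": -0.1},
    {"dx": 0, "dy": 0, "dz": 0, "spin": -0.1},
    {"dx": 0, "dy": 0, "dz": 0, "spin": 0},
    {"dx": 0, "dy": 0, "dz": 0, "spin": 0},
  ],
)

```text
time: 7.15
ee_pos: [0.5305, 0.1581, 0.4989]
eef_rot: [0.498, 0.867, -0.0, -0.0]
ft_force: [-0.4, -0.3, -3.2]
width: 0.0434
grip_force: 20.0
```

Run:
```python
from h import *
from bench import imaging
st([.5305,.158,.5])
c=imaging.camera("scene");pickle.dump(c,open("s2.pkl","wb"))
x,y=325,120;cv2.imwrite("pics/s2.png",cv2.resize(c["img"][y:y+95,x:x+80,::-1],None,fx=6,fy=6,interpolation=cv2.INTER_CUBIC))
f=lambda X:((px(c,X)-[x,y]+.5)*6).round(1)
for z in(.355,.3075,.2775,.2725,.185,.145):print(z,f([.5305,.158,z]))
```

```text
t 7.15 pos [0.5305 0.1581 0.4989] yaw_y 30.31 tool z [-1.2e-03 -3.0e-04 -1.0e+00] F [-0.36 -0.26 -3.24] Tq [ 0.02  -0.13   0.007] w 0.0434 g 20.0 q [ 0.34  0.23 -0.85  1.46  0.17  1.53  0.03]
tool-frame cm [-0.008 -0.001 -0.109]
0.355 [264.9  70. ]
0.3075 [252.9 166.6]
0.2775 [245.6 224.5]
0.2725 [244.5 233.9]
0.185 [225.1 389.1]
0.145 [216.9 454.5]
```

View pics/s2.png

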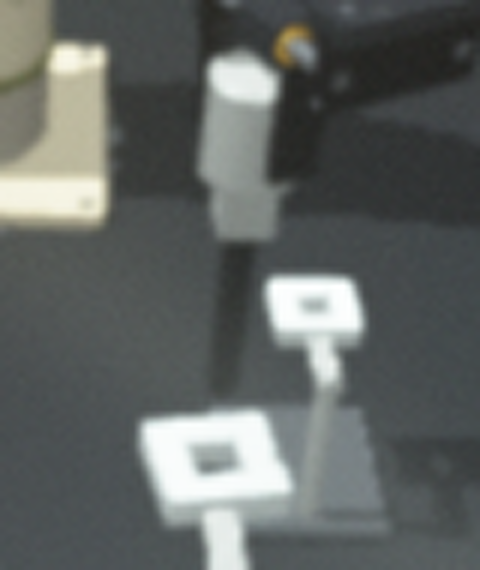

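The handle's lower end is at (222,390), above the hole at (215,457). The neck looks nearly face-on (217–277), which agrees with the earlier angle estimate. I'll lower the handle through the collar and stop above the cone.

Request:
move_arm(
  steps=[
    {"dx": 0, "dy": 0, "dz": 1.5, "spin": 0},
    {"dx": 0, "dy": 0, "dz": 1.5, "spin": 0},
    {"dx": 0, "dy": 0, "dz": 1, "spin": 0},
    {"dx": 0, "dy": 0, "dz": 0.5, "spin": 0},
    {"dx": 0, "dy": 0, "dz": 0.5, "spin": 0},
    {"dx": 0, "dy": 0, "dz": 0.5, "spin": 0},
    {"dx": 0, "dy": 0, "dz": 0.5, "spin": 0},
  ],
)

```text
time: 7.9
ee_pos: [0.5306, 0.1583, 0.4396]
eef_rot: [0.496, 0.868, 0.0, 0.0]
ft_force: [0.1, 0.5, -2.9]
width: 0.0436
grip_force: 20.0
```

Request:
move_arm(
  steps=[
    {"dx": 0, "dy": 0, "dz": 1, "spin": 0},
    {"dx": 0, "dy": 0, "dz": 1, "spin": 0},
    {"dx": 0, "dy": 0, "dz": 1, "spin": 0},
    {"dx": 0, "dy": 0, "dz": 1, "spin": 0},
    {"dx": 0, "dy": 0, "dz": 1, "spin": 0},
    {"dx": 0, "dy": 0, "dz": 0.5, "spin": 0},
    {"dx": 0, "dy": 0, "dz": 0, "spin": 0},
    {"dx": 0, "dy": 0, "dz": 0, "spin": 0},
  ],
)

```text
time: 8.7
ee_pos: [0.5306, 0.1583, 0.385]
eef_rot: [0.496, 0.868, 0.0, 0.0]
ft_force: [0.3, -1.1, -3.3]
width: 0.0435
grip_force: 20.0
```

```bash
python3 -c "
from h import *
s,M=st([.5304,.158,.383])
for a in (11.5,101.5):
  u=np.array([np.cos(np.radians(a)),np.sin(np.radians(a)),0]);print(a,'4mm in tool cm',(M.T@u*.4).round(3))"
```

```text
t 8.7 pos [0.5306 0.1583 0.385 ] yaw_y 30.48 tool z [ 3.e-04  1.e-04 -1.e+00] F [ 0.34 -1.06 -3.28] Tq [ 0.057 -0.135 -0.005] w 0.0435 g 20.0 q [ 0.34  0.29 -0.84  1.65  0.22  1.31 -0.  ]
tool-frame cm [-0.016 -0.036  0.195]
11.5 4mm in tool cm [-0.13   0.378  0.   ]
101.5 4mm in tool cm [0.378 0.13  0.   ]
```

The cone is still above the rim and the handle is in the hole. I'll touch the hole walls gently with the handle to find the true centre.

```bash
cat > p.py <<'E'
from h import *
from bench import telemetry
s=telemetry.read_state()
a=np.radians(11.5);u=np.array([np.cos(a),np.sin(a)]);v=np.array([-u[1],u[0]])
d=(s["ee_pos"][:2]-[.5304,.158])*1000;F=s["ft_force"][:2];q=s["torque"];G=np.array([-(q[1]+.135),q[0]-.057])/.24
M=Rotation.from_quat(s["eef_rot"]).as_matrix()
print("t %.1f u %.2f v %.2f z %.4f | Fu %.2f Fv %.2f Fz %.2f | Gu %.2f Gv %.2f Tz %.3f yaw %.2f"%(s["time"],d@u,d@v,s["ee_pos"][2],F@u,F@v,s["ft_force"][2],G@u,G@v,q[2],np.degrees(np.arctan2(M[1,1],M[0,1]))))
E
python3 p.py
```

```text
t 8.7 u 0.28 v 0.27 z 0.3850 | Fu 0.13 Fv -1.11 Fz -3.28 | Gu 0.00 Gv 0.00 Tz -0.005 yaw 30.48
```

Request:
move_arm(
  steps=[
    {"dx": -0.065, "dy": 0.189, "dz": 0, "spin": 0},
    {"dx": -0.065, "dy": 0.189, "dz": 0, "spin": 0},
    {"dx": 0, "dy": 0, "dz": 0, "spin": 0},
  ],
)

```text
time: 9.0
ee_pos: [0.5348, 0.1591, 0.385]
eef_rot: [0.496, 0.868, 0.0, 0.0]
ft_force: [-0.9, 0.7, -2.8]
width: 0.0435
grip_force: 20.0
```

```bash
python3 p.py
```

```text
t 9.0 u 4.49 v 0.22 z 0.3850 | Fu -0.79 Fv 0.83 Fz -2.83 | Gu 0.13 Gv 0.02 Tz 0.018 yaw 30.48
```

Request:
move_arm(
  steps=[
    {"dx": -0.024, "dy": 0.071, "dz": 0, "spin": 0},
    {"dx": 0, "dy": 0, "dz": 0, "spin": 0},
  ],
)

```text
time: 9.2
ee_pos: [0.5352, 0.1592, 0.3848]
eef_rot: [0.496, 0.868, -0.0, 0.0]
ft_force: [0.4, -0.2, -3.4]
width: 0.0437
grip_force: 20.0
```

```bash
python3 p.py
```

```text
t 9.2 u 4.99 v 0.24 z 0.3848 | Fu 0.30 Fv -0.28 Fz -3.44 | Gu 0.02 Gv -0.23 Tz -0.017 yaw 30.48
```

Request:
move_arm(
  steps=[
    {"dx": -0.024, "dy": 0.071, "dz": 0, "spin": 0},
    {"dx": 0, "dy": 0, "dz": 0, "spin": 0},
  ],
)

```text
time: 9.4
ee_pos: [0.536, 0.1594, 0.3847]
eef_rot: [0.496, 0.868, -0.0, 0.0]
ft_force: [-0.0, 0.2, -3.3]
width: 0.044
grip_force: 20.0
```

```bash
python3 p.py
```

```text
t 9.4 u 5.72 v 0.21 z 0.3847 | Fu 0.03 Fv 0.18 Fz -3.35 | Gu 0.01 Gv -0.18 Tz 0.016 yaw 30.48
```

Request:
move_arm(
  steps=[
    {"dx": -0.016, "dy": 0.047, "dz": 0, "spin": 0},
    {"dx": 0, "dy": 0, "dz": 0, "spin": 0},
  ],
)

```text
time: 9.6
ee_pos: [0.5364, 0.1595, 0.3848]
eef_rot: [0.496, 0.868, -0.0, 0.0]
ft_force: [-0.8, 0.4, -3.7]
width: 0.0434
grip_force: 20.0
```

```bash
python3 p.py
```

```text
t 9.6 u 6.21 v 0.22 z 0.3848 | Fu -0.67 Fv 0.51 Fz -3.70 | Gu -0.31 Gv -0.16 Tz -0.007 yaw 30.48
```

Request:
move_arm(
  steps=[
    {"dx": -0.016, "dy": 0.047, "dz": 0, "spin": 0},
    {"dx": 0, "dy": 0, "dz": 0, "spin": 0},
  ],
)

```text
time: 9.8
ee_pos: [0.5369, 0.1596, 0.3847]
eef_rot: [0.496, 0.868, -0.0, 0.0]
ft_force: [-0.8, -0.2, -3.0]
width: 0.0435
grip_force: 20.0
```

```bash
python3 p.py
```

```text
t 9.8 u 6.66 v 0.24 z 0.3847 | Fu -0.81 Fv -0.03 Fz -2.96 | Gu -0.52 Gv -0.43 Tz 0.022 yaw 30.48
```

Request:
move_arm(
  steps=[
    {"dx": -0.016, "dy": 0.047, "dz": 0, "spin": 0},
    {"dx": 0, "dy": 0, "dz": 0, "spin": 0},
  ],
)

```text
time: 10.0
ee_pos: [0.5373, 0.1596, 0.3847]
eef_rot: [0.496, 0.868, -0.0, -0.0]
ft_force: [-2.2, -1.2, -2.8]
width: 0.0431
grip_force: 20.0
```

```bash
python3 p.py
```

```text
t 10.0 u 7.04 v 0.21 z 0.3847 | Fu -2.40 Fv -0.78 Fz -2.79 | Gu -2.66 Gv -0.85 Tz -0.003 yaw 30.48
```

Request:
move_arm(
  steps=[
    {"dx": 0.068, "dy": -0.198, "dz": 0, "spin": 0},
    {"dx": 0.068, "dy": -0.198, "dz": 0, "spin": 0},
    {"dx": 0.068, "dy": -0.198, "dz": 0, "spin": 0},
    {"dx": 0.068, "dy": -0.198, "dz": 0, "spin": 0},
    {"dx": 0.068, "dy": -0.198, "dz": 0, "spin": 0},
    {"dx": 0, "dy": 0, "dz": 0, "spin": 0},
    {"dx": 0, "dy": 0, "dz": 0, "spin": 0},
  ],
)

```text
time: 10.7
ee_pos: [0.5271, 0.1575, 0.3848]
eef_rot: [0.496, 0.868, 0.0, 0.0]
ft_force: [0.0, 0.1, -4.3]
width: 0.0432
grip_force: 20.0
```

```bash
python3 p.py
```

```text
t 10.7 u -3.30 v 0.18 z 0.3848 | Fu 0.01 Fv 0.06 Fz -4.28 | Gu -0.17 Gv -0.10 Tz -0.059 yaw 30.47
```

Request:
move_arm(
  steps=[
    {"dx": 0.016, "dy": -0.047, "dz": 0, "spin": 0},
    {"dx": 0, "dy": 0, "dz": 0, "spin": 0},
  ],
)

```text
time: 10.9
ee_pos: [0.5266, 0.1575, 0.3847]
eef_rot: [0.496, 0.868, -0.0, 0.0]
ft_force: [-0.2, -0.7, -3.5]
width: 0.0436
grip_force: 20.0
```

```bash
python3 p.py
```

```text
t 10.9 u -3.80 v 0.24 z 0.3847 | Fu -0.28 Fv -0.64 Fz -3.53 | Gu -0.11 Gv -0.32 Tz 0.033 yaw 30.48
```

Request:
move_arm(
  steps=[
    {"dx": 0.016, "dy": -0.047, "dz": 0, "spin": 0},
    {"dx": 0, "dy": 0, "dz": 0, "spin": 0},
  ],
)

```text
time: 11.1
ee_pos: [0.5262, 0.1574, 0.3847]
eef_rot: [0.496, 0.868, 0.0, 0.0]
ft_force: [0.3, -0.2, -3.6]
width: 0.0438
grip_force: 20.0
```

```bash
python3 p.py
```

```text
t 11.1 u -4.27 v 0.25 z 0.3847 | Fu 0.25 Fv -0.23 Fz -3.60 | Gu 0.40 Gv -0.24 Tz -0.033 yaw 30.48
```

Request:
move_arm(
  steps=[
    {"dx": 0.016, "dy": -0.047, "dz": 0, "spin": 0},
    {"dx": 0, "dy": 0, "dz": 0, "spin": 0},
  ],
)

```text
time: 11.3
ee_pos: [0.5258, 0.1573, 0.3848]
eef_rot: [0.496, 0.868, 0.0, 0.0]
ft_force: [2.1, 1.0, -4.3]
width: 0.0439
grip_force: 20.0
```

```bash
python3 p.py
```

```text
t 11.3 u -4.66 v 0.28 z 0.3848 | Fu 2.31 Fv 0.55 Fz -4.28 | Gu 2.46 Gv 0.39 Tz -0.002 yaw 30.48
```

Request:
move_arm(
  steps=[
    {"dx": -0.095, "dy": 0.277, "dz": 0, "spin": 0},
    {"dx": -0.095, "dy": 0.277, "dz": 0, "spin": 0},
    {"dx": 0.165, "dy": 0.057, "dz": 0, "spin": 0},
    {"dx": 0.165, "dy": 0.057, "dz": 0, "spin": 0},
    {"dx": 0, "dy": 0, "dz": 0, "spin": 0},
    {"dx": 0, "dy": 0, "dz": 0, "spin": 0},
  ],
)

```text
time: 11.9
ee_pos: [0.5306, 0.162, 0.3847]
eef_rot: [0.496, 0.868, -0.0, 0.0]
ft_force: [-0.6, -0.3, -2.7]
width: 0.0434
grip_force: 20.0
```

```bash
python3 p.py
```

```text
t 11.9 u 1.00 v 3.86 z 0.3847 | Fu -0.66 Fv -0.13 Fz -2.66 | Gu -0.21 Gv 0.02 Tz 0.027 yaw 30.50
```

Request:
move_arm(
  steps=[
    {"dx": 0.047, "dy": 0.016, "dz": 0, "spin": 0},
    {"dx": 0, "dy": 0, "dz": 0, "spin": 0},
  ],
)

```text
time: 12.1
ee_pos: [0.5306, 0.1624, 0.3848]
eef_rot: [0.496, 0.868, -0.0, 0.0]
ft_force: [-0.0, 0.1, -3.2]
width: 0.0436
grip_force: 20.0
```

```bash
python3 p.py
```

```text
t 12.1 u 1.03 v 4.26 z 0.3848 | Fu 0.01 Fv 0.07 Fz -3.19 | Gu -0.14 Gv -0.06 Tz -0.037 yaw 30.48
```

Request:
move_arm(
  steps=[
    {"dx": 0.047, "dy": 0.016, "dz": 0, "spin": 0},
    {"dx": 0, "dy": 0, "dz": 0, "spin": 0},
  ],
)

```text
time: 12.3
ee_pos: [0.5305, 0.1629, 0.3848]
eef_rot: [0.496, 0.868, 0.0, 0.0]
ft_force: [-0.8, -0.4, -4.0]
width: 0.0434
grip_force: 20.0
```

```bash
python3 p.py
```

```text
t 12.3 u 1.06 v 4.79 z 0.3848 | Fu -0.86 Fv -0.26 Fz -4.05 | Gu -0.18 Gv -0.15 Tz 0.032 yaw 30.49
```

Request:
move_arm(
  steps=[
    {"dx": 0.047, "dy": 0.016, "dz": 0, "spin": 0},
    {"dx": 0, "dy": 0, "dz": 0, "spin": 0},
  ],
)

```text
time: 12.5
ee_pos: [0.5304, 0.1634, 0.3847]
eef_rot: [0.496, 0.868, -0.0, 0.0]
ft_force: [0.4, -0.5, -2.6]
width: 0.0436
grip_force: 20.0
```

```bash
python3 p.py
```

```text
t 12.5 u 1.04 v 5.30 z 0.3847 | Fu 0.31 Fv -0.59 Fz -2.56 | Gu 0.06 Gv -0.18 Tz 0.019 yaw 30.49
```

Request:
move_arm(
  steps=[
    {"dx": 0.047, "dy": 0.016, "dz": 0, "spin": 0},
    {"dx": 0, "dy": 0, "dz": 0, "spin": 0},
  ],
)

```text
time: 12.7
ee_pos: [0.5303, 0.1639, 0.3847]
eef_rot: [0.496, 0.868, -0.0, 0.0]
ft_force: [-0.6, -0.4, -3.8]
width: 0.0437
grip_force: 20.0
```

```bash
python3 p.py
```

```text
t 12.7 u 1.06 v 5.79 z 0.3847 | Fu -0.70 Fv -0.28 Fz -3.83 | Gu -0.07 Gv -0.11 Tz -0.057 yaw 30.49
```

Request:
move_arm(
  steps=[
    {"dx": 0.047, "dy": 0.016, "dz": 0, "spin": 0},
    {"dx": 0, "dy": 0, "dz": 0, "spin": 0},
  ],
)

```text
time: 12.9
ee_pos: [0.5302, 0.1644, 0.3848]
eef_rot: [0.496, 0.868, 0.0, 0.0]
ft_force: [-0.0, 0.2, -3.8]
width: 0.0433
grip_force: 20.0
```

```bash
python3 p.py
```

```text
t 12.9 u 1.07 v 6.28 z 0.3848 | Fu 0.03 Fv 0.17 Fz -3.82 | Gu 0.10 Gv -0.17 Tz -0.021 yaw 30.49
```

Request:
move_arm(
  steps=[
    {"dx": 0.047, "dy": 0.016, "dz": 0, "spin": 0},
    {"dx": 0, "dy": 0, "dz": 0, "spin": 0},
  ],
)

```text
time: 13.1
ee_pos: [0.5301, 0.1648, 0.3847]
eef_rot: [0.496, 0.868, -0.0, 0.0]
ft_force: [-0.1, -0.0, -3.3]
width: 0.0433
grip_force: 20.0
```

```bash
python3 p.py
```

```text
t 13.1 u 1.05 v 6.73 z 0.3847 | Fu -0.14 Fv 0.02 Fz -3.35 | Gu 0.10 Gv -0.65 Tz -0.005 yaw 30.48
```

Request:
move_arm(
  steps=[
    {"dx": 0.047, "dy": 0.016, "dz": 0, "spin": 0},
    {"dx": 0, "dy": 0, "dz": 0, "spin": 0},
  ],
)

```text
time: 13.3
ee_pos: [0.53, 0.1652, 0.3847]
eef_rot: [0.496, 0.868, -0.0, 0.0]
ft_force: [0.2, -1.0, -3.0]
width: 0.0438
grip_force: 20.0
```

```bash
python3 p.py
```

```text
t 13.3 u 1.04 v 7.12 z 0.3847 | Fu 0.03 Fv -1.01 Fz -2.98 | Gu -0.33 Gv -1.11 Tz 0.023 yaw 30.48
```

Request:
move_arm(
  steps=[
    {"dx": -0.189, "dy": -0.065, "dz": 0, "spin": 0},
    {"dx": -0.189, "dy": -0.065, "dz": 0, "spin": 0},
    {"dx": -0.189, "dy": -0.065, "dz": 0, "spin": 0},
    {"dx": -0.189, "dy": -0.065, "dz": 0, "spin": 0},
    {"dx": -0.189, "dy": -0.065, "dz": 0, "spin": 0},
    {"dx": 0, "dy": 0, "dz": 0, "spin": 0},
    {"dx": 0, "dy": 0, "dz": 0, "spin": 0},
  ],
)

```text
time: 14.0
ee_pos: [0.532, 0.1554, 0.3847]
eef_rot: [0.496, 0.868, -0.0, 0.0]
ft_force: [-0.8, 0.3, -3.2]
width: 0.0435
grip_force: 20.0
```

```bash
python3 p.py
```

```text
t 14.0 u 1.05 v -2.83 z 0.3847 | Fu -0.69 Fv 0.45 Fz -3.21 | Gu 0.05 Gv -0.15 Tz 0.032 yaw 30.48
```

Request:
move_arm(
  steps=[
    {"dx": -0.047, "dy": -0.016, "dz": 0, "spin": 0},
    {"dx": 0, "dy": 0, "dz": 0, "spin": 0},
  ],
)

```text
time: 14.2
ee_pos: [0.5321, 0.1551, 0.3847]
eef_rot: [0.496, 0.868, -0.0, 0.0]
ft_force: [-0.3, -0.4, -4.4]
width: 0.0435
grip_force: 20.0
```

```bash
python3 p.py
```

```text
t 14.2 u 1.05 v -3.21 z 0.3847 | Fu -0.33 Fv -0.32 Fz -4.41 | Gu -0.03 Gv -0.11 Tz -0.018 yaw 30.49
```

Request:
move_arm(
  steps=[
    {"dx": -0.047, "dy": -0.016, "dz": 0, "spin": 0},
    {"dx": 0, "dy": 0, "dz": 0, "spin": 0},
  ],
)

```text
time: 14.4
ee_pos: [0.5322, 0.1545, 0.3847]
eef_rot: [0.496, 0.868, -0.0, 0.0]
ft_force: [-0.2, -0.3, -3.4]
width: 0.0435
grip_force: 20.0
```

```bash
python3 p.py
```

```text
t 14.4 u 1.08 v -3.84 z 0.3847 | Fu -0.29 Fv -0.26 Fz -3.37 | Gu 0.03 Gv -0.11 Tz -0.032 yaw 30.48
```

Request:
move_arm(
  steps=[
    {"dx": -0.047, "dy": -0.016, "dz": 0, "spin": 0},
    {"dx": 0, "dy": 0, "dz": 0, "spin": 0},
  ],
)

```text
time: 14.6
ee_pos: [0.5323, 0.154, 0.3847]
eef_rot: [0.496, 0.868, 0.0, 0.0]
ft_force: [-0.2, 0.9, -2.9]
width: 0.0434
grip_force: 20.0
```

```bash
python3 p.py
```

```text
t 14.6 u 1.09 v -4.31 z 0.3847 | Fu 0.03 Fv 0.89 Fz -2.91 | Gu -0.04 Gv -0.07 Tz -0.002 yaw 30.48
```

Request:
move_arm(
  steps=[
    {"dx": -0.047, "dy": -0.016, "dz": 0, "spin": 0},
    {"dx": 0, "dy": 0, "dz": 0, "spin": 0},
  ],
)

```text
time: 14.8
ee_pos: [0.5324, 0.1536, 0.3848]
eef_rot: [0.496, 0.868, 0.0, 0.0]
ft_force: [0.8, 0.2, -3.5]
width: 0.0435
grip_force: 20.0
```

```bash
python3 p.py
```

```text
t 14.8 u 1.10 v -4.70 z 0.3848 | Fu 0.86 Fv 0.04 Fz -3.50 | Gu 0.46 Gv 0.82 Tz 0.035 yaw 30.48
```

Request:
move_arm(
  steps=[
    {"dx": -0.047, "dy": -0.016, "dz": 0, "spin": 0},
    {"dx": 0, "dy": 0, "dz": 0, "spin": 0},
  ],
)

```text
time: 15.0
ee_pos: [0.5325, 0.1532, 0.3848]
eef_rot: [0.496, 0.868, 0.0, 0.0]
ft_force: [0.3, 1.3, -3.0]
width: 0.0435
grip_force: 20.0
```

```bash
python3 p.py
```

```text
t 15.0 u 1.12 v -5.14 z 0.3848 | Fu 0.56 Fv 1.26 Fz -2.96 | Gu 0.54 Gv 1.57 Tz 0.011 yaw 30.49
```

The centre comes out at u≈1.2, v≈1.1 mm from my estimate. I'll centre there and lower onto the rim in small steps.

Request:
move_arm(
  steps=[
    {"dx": 0.193, "dy": 0.069, "dz": 0, "spin": 0},
    {"dx": 0.193, "dy": 0.069, "dz": 0, "spin": 0},
    {"dx": 0.193, "dy": 0.069, "dz": 0, "spin": 0},
    {"dx": 0, "dy": 0, "dz": 0.5, "spin": 0},
    {"dx": 0, "dy": 0, "dz": 0.5, "spin": 0},
    {"dx": 0, "dy": 0, "dz": 0.3, "spin": 0},
    {"dx": 0, "dy": 0, "dz": 0, "spin": 0},
    {"dx": 0, "dy": 0, "dz": 0, "spin": 0},
  ],
  claw=3.5,
  squeeze=12,
)

```text
time: 15.8
ee_pos: [0.5314, 0.159, 0.3717]
eef_rot: [0.496, 0.868, -0.0, -0.0]
ft_force: [-0.4, 0.5, -3.7]
width: 0.0438
grip_force: 12.0
```

```bash
python3 p.py
```

```text
t 15.8 u 1.16 v 0.83 z 0.3717 | Fu -0.27 Fv 0.62 Fz -3.66 | Gu 0.03 Gv -0.03 Tz 0.004 yaw 30.48
```

Request:
move_arm(
  steps=[
    {"dx": 0, "dy": 0, "dz": 0.1, "spin": 0},
    {"dx": 0, "dy": 0, "dz": 0.1, "spin": 0},
    {"dx": 0, "dy": 0, "dz": 0, "spin": 0},
  ],
)

```text
time: 16.1
ee_pos: [0.5313, 0.1591, 0.3697]
eef_rot: [0.496, 0.868, -0.0, 0.0]
ft_force: [-0.4, -0.5, -3.5]
width: 0.0437
grip_force: 12.0
```

```bash
python3 p.py
```

```text
t 16.1 u 1.13 v 0.87 z 0.3697 | Fu -0.47 Fv -0.44 Fz -3.50 | Gu -0.13 Gv -0.26 Tz -0.028 yaw 30.48
```

Request:
move_arm(
  steps=[
    {"dx": 0, "dy": 0, "dz": 0.1, "spin": 0},
    {"dx": 0, "dy": 0, "dz": 0, "spin": 0},
  ],
)

```text
time: 16.3
ee_pos: [0.5313, 0.159, 0.3686]
eef_rot: [0.496, 0.868, -0.0, -0.0]
ft_force: [-0.4, -0.0, -3.7]
width: 0.0436
grip_force: 12.0
```

```bash
python3 p.py
```

```text
t 16.3 u 1.12 v 0.84 z 0.3686 | Fu -0.42 Fv 0.07 Fz -3.70 | Gu 0.06 Gv -0.28 Tz 0.020 yaw 30.48
```

Request:
move_arm(
  steps=[
    {"dx": 0, "dy": 0, "dz": 0.05, "spin": 0},
    {"dx": 0, "dy": 0, "dz": 0, "spin": 0},
  ],
)

```text
time: 16.5
ee_pos: [0.5313, 0.1591, 0.3682]
eef_rot: [0.496, 0.868, -0.0, 0.0]
ft_force: [0.3, -0.8, -3.2]
width: 0.0437
grip_force: 12.0
```

```bash
python3 p.py
```

```text
t 16.5 u 1.13 v 0.86 z 0.3682 | Fu 0.10 Fv -0.80 Fz -3.20 | Gu -0.27 Gv -0.19 Tz -0.037 yaw 30.48
```

Request:
move_arm(
  steps=[
    {"dx": 0.01, "dy": 0.01, "dz": 0.05, "spin": 0},
    {"dx": 0, "dy": 0, "dz": 0, "spin": 0},
  ],
)

```text
time: 16.7
ee_pos: [0.5314, 0.1592, 0.3677]
eef_rot: [0.496, 0.868, -0.0, 0.0]
ft_force: [-0.3, 1.0, -2.9]
width: 0.0438
grip_force: 12.0
```

```bash
python3 p.py
```

```text
t 16.7 u 1.20 v 1.02 z 0.3677 | Fu -0.09 Fv 1.08 Fz -2.95 | Gu -0.16 Gv -0.17 Tz -0.028 yaw 30.48
```

Request:
move_arm(
  steps=[
    {"dx": 0, "dy": 0, "dz": 0.05, "spin": 0},
    {"dx": 0, "dy": 0, "dz": 0, "spin": 0},
  ],
)

```text
time: 16.9
ee_pos: [0.5314, 0.1592, 0.3672]
eef_rot: [0.496, 0.868, -0.0, -0.0]
ft_force: [-1.1, -0.3, -3.1]
width: 0.0439
grip_force: 12.0
```

```bash
python3 p.py
```

```text
t 16.9 u 1.19 v 0.99 z 0.3672 | Fu -1.10 Fv -0.03 Fz -3.06 | Gu -0.23 Gv -0.27 Tz -0.016 yaw 30.48
```

Request:
move_arm(
  steps=[
    {"dx": 0, "dy": 0, "dz": 0.05, "spin": 0},
    {"dx": 0, "dy": 0, "dz": 0, "spin": 0},
  ],
)

```text
time: 17.1
ee_pos: [0.5314, 0.1592, 0.3667]
eef_rot: [0.496, 0.868, -0.0, 0.0]
ft_force: [0.3, 0.6, -4.1]
width: 0.0437
grip_force: 12.0
```

```bash
python3 p.py
```

```text
t 17.1 u 1.19 v 0.99 z 0.3667 | Fu 0.42 Fv 0.54 Fz -4.15 | Gu -0.17 Gv -0.13 Tz 0.032 yaw 30.48
```

Request:
move_arm(
  steps=[
    {"dx": 0, "dy": 0, "dz": 0.05, "spin": 0},
    {"dx": 0, "dy": 0, "dz": 0, "spin": 0},
  ],
)

```text
time: 17.3
ee_pos: [0.5314, 0.1592, 0.3662]
eef_rot: [0.496, 0.868, -0.0, 0.0]
ft_force: [-1.1, 0.5, -4.6]
width: 0.0438
grip_force: 12.0
```

```bash
python3 p.py
```

```text
t 17.3 u 1.21 v 1.01 z 0.3662 | Fu -0.94 Fv 0.73 Fz -4.59 | Gu 0.13 Gv -0.24 Tz 0.007 yaw 30.48
```

Request:
move_arm(
  steps=[
    {"dx": 0, "dy": 0, "dz": 0.05, "spin": 0},
    {"dx": 0, "dy": 0, "dz": 0, "spin": 0},
  ],
)

```text
time: 17.5
ee_pos: [0.5314, 0.1592, 0.3657]
eef_rot: [0.496, 0.868, -0.0, -0.0]
ft_force: [-0.6, -0.7, -3.7]
width: 0.0438
grip_force: 12.0
```

```bash
python3 p.py
```

```text
t 17.5 u 1.19 v 1.03 z 0.3657 | Fu -0.73 Fv -0.55 Fz -3.68 | Gu -0.19 Gv 0.03 Tz 0.060 yaw 30.48
```

Request:
move_arm(
  steps=[
    {"dx": 0, "dy": 0, "dz": 0.05, "spin": 0},
    {"dx": 0, "dy": 0, "dz": 0, "spin": 0},
  ],
)

```text
time: 17.7
ee_pos: [0.5314, 0.1593, 0.3652]
eef_rot: [0.496, 0.868, -0.0, 0.0]
ft_force: [0.2, 0.2, -3.0]
width: 0.0434
grip_force: 12.0
```

```bash
python3 p.py
```

```text
t 17.7 u 1.21 v 1.04 z 0.3652 | Fu 0.24 Fv 0.11 Fz -2.97 | Gu -0.26 Gv -0.01 Tz -0.016 yaw 30.49
```

Request:
move_arm(
  steps=[
    {"dx": 0, "dy": 0, "dz": 0.05, "spin": 0},
    {"dx": 0, "dy": 0, "dz": 0, "spin": 0},
  ],
)

```text
time: 17.9
ee_pos: [0.5314, 0.1593, 0.3647]
eef_rot: [0.496, 0.868, 0.0, 0.0]
ft_force: [-1.5, 0.2, -2.7]
width: 0.0436
grip_force: 12.0
```

```bash
python3 p.py
```

```text
t 17.9 u 1.21 v 1.04 z 0.3647 | Fu -1.43 Fv 0.53 Fz -2.73 | Gu -0.51 Gv -0.30 Tz 0.019 yaw 30.49
```

Request:
move_arm(
  steps=[
    {"dx": 0, "dy": 0, "dz": 0.05, "spin": 0},
    {"dx": 0, "dy": 0, "dz": 0, "spin": 0},
  ],
)

```text
time: 18.1
ee_pos: [0.5314, 0.1592, 0.3642]
eef_rot: [0.496, 0.868, 0.0, 0.0]
ft_force: [0.4, 0.1, -2.3]
width: 0.0434
grip_force: 12.0
```

```bash
python3 p.py
```

```text
t 18.1 u 1.21 v 1.01 z 0.3642 | Fu 0.38 Fv 0.00 Fz -2.31 | Gu -0.56 Gv -0.07 Tz 0.036 yaw 30.48
```

Request:
move_arm(
  steps=[
    {"dx": 0, "dy": 0, "dz": 0.05, "spin": 0},
    {"dx": 0, "dy": 0, "dz": 0, "spin": 0},
  ],
)

```text
time: 18.3
ee_pos: [0.5314, 0.1593, 0.3637]
eef_rot: [0.496, 0.868, -0.0, 0.0]
ft_force: [-0.5, 0.1, -1.8]
width: 0.0435
grip_force: 12.0
```

```bash
python3 p.py
```

```text
t 18.3 u 1.20 v 1.04 z 0.3637 | Fu -0.46 Fv 0.22 Fz -1.84 | Gu -0.46 Gv -0.07 Tz 0.043 yaw 30.48
```

Request:
move_arm(
  steps=[
    {"dx": 0, "dy": 0, "dz": 0.05, "spin": 0},
    {"dx": 0, "dy": 0, "dz": 0, "spin": 0},
  ],
)

```text
time: 18.5
ee_pos: [0.5314, 0.1592, 0.3632]
eef_rot: [0.496, 0.868, -0.0, 0.0]
ft_force: [-0.8, 0.2, -1.1]
width: 0.0433
grip_force: 12.0
```

```bash
python3 p.py
```

```text
t 18.5 u 1.19 v 1.03 z 0.3632 | Fu -0.74 Fv 0.35 Fz -1.12 | Gu -0.71 Gv -0.09 Tz 0.007 yaw 30.49
```

It's on the rim lightly, at about 2 N. I'll turn it in small steps towards the estimated angle.

Request:
move_arm(
  steps=[
    {"dx": 0, "dy": 0, "dz": 0.05, "spin": 0},
    {"dx": 0, "dy": 0, "dz": 0.05, "spin": 0},
    {"dx": 0, "dy": 0, "dz": 0, "spin": 0},
  ],
)

```text
time: 18.8
ee_pos: [0.5314, 0.1592, 0.3622]
eef_rot: [0.496, 0.868, -0.0, 0.0]
ft_force: [-1.0, -1.3, -1.4]
width: 0.0439
grip_force: 12.0
```

```bash
python3 p.py
```

```text
t 18.8 u 1.22 v 1.01 z 0.3622 | Fu -1.28 Fv -1.10 Fz -1.37 | Gu -0.95 Gv -0.09 Tz 0.092 yaw 30.48
```

Request:
move_arm(
  steps=[
    {"dx": 0, "dy": 0, "dz": 0, "spin": -0.05},
    {"dx": 0, "dy": 0, "dz": 0, "spin": 0},
  ],
)

```text
time: 19.0
ee_pos: [0.5314, 0.1591, 0.362]
eef_rot: [0.474, 0.88, -0.0, -0.0]
ft_force: [0.5, 0.4, -3.7]
width: 0.0442
grip_force: 12.0
```

```bash
python3 p.py
```

```text
t 19.0 u 1.19 v 0.91 z 0.3620 | Fu 0.55 Fv 0.33 Fz -3.71 | Gu -0.04 Gv -0.30 Tz -0.023 yaw 33.39
```

Request:
move_arm(
  steps=[
    {"dx": 0, "dy": 0, "dz": 0, "spin": -0.05},
    {"dx": 0, "dy": 0, "dz": 0, "spin": 0},
  ],
)

```text
time: 19.2
ee_pos: [0.5314, 0.1591, 0.362]
eef_rot: [0.453, 0.892, -0.0, -0.0]
ft_force: [0.1, -1.1, -3.8]
width: 0.0435
grip_force: 12.0
```

```bash
python3 p.py
```

```text
t 19.2 u 1.20 v 0.90 z 0.3620 | Fu -0.13 Fv -1.08 Fz -3.79 | Gu 0.00 Gv -0.14 Tz 0.041 yaw 36.19
```

Request:
move_arm(
  steps=[
    {"dx": 0, "dy": 0, "dz": 0.05, "spin": 0},
    {"dx": 0, "dy": 0, "dz": 0, "spin": 0},
  ],
)

```text
time: 19.4
ee_pos: [0.5314, 0.1591, 0.3616]
eef_rot: [0.453, 0.891, -0.0, -0.0]
ft_force: [0.1, -0.3, -3.4]
width: 0.0437
grip_force: 12.0
```

```bash
python3 p.py
```

```text
t 19.4 u 1.18 v 0.93 z 0.3616 | Fu 0.00 Fv -0.30 Fz -3.36 | Gu 0.12 Gv -0.13 Tz 0.019 yaw 36.12
```

Request:
move_arm(
  steps=[
    {"dx": 0, "dy": 0, "dz": 0.05, "spin": 0},
    {"dx": 0, "dy": 0, "dz": 0, "spin": 0},
  ],
)

```text
time: 19.6
ee_pos: [0.5314, 0.1592, 0.3611]
eef_rot: [0.453, 0.892, -0.0, 0.0]
ft_force: [-0.6, 0.3, -3.2]
width: 0.0436
grip_force: 12.0
```

```bash
python3 p.py
```

```text
t 19.6 u 1.19 v 1.01 z 0.3611 | Fu -0.49 Fv 0.42 Fz -3.18 | Gu -0.17 Gv -0.19 Tz 0.035 yaw 36.19
```

Request:
move_arm(
  steps=[
    {"dx": 0, "dy": 0, "dz": 0.05, "spin": 0},
    {"dx": 0, "dy": 0, "dz": 0, "spin": 0},
  ],
)

```text
time: 19.8
ee_pos: [0.5314, 0.1592, 0.3607]
eef_rot: [0.452, 0.892, -0.0, 0.0]
ft_force: [0.7, 1.1, -4.2]
width: 0.0439
grip_force: 12.0
```

```bash
python3 p.py
```

```text
t 19.8 u 1.18 v 0.99 z 0.3607 | Fu 0.87 Fv 0.95 Fz -4.19 | Gu 0.04 Gv 0.11 Tz -0.010 yaw 36.20
```

Request:
move_arm(
  steps=[
    {"dx": 0, "dy": 0, "dz": 0.05, "spin": 0},
    {"dx": 0, "dy": 0, "dz": 0, "spin": 0},
  ],
)

```text
time: 20.0
ee_pos: [0.5314, 0.1592, 0.3602]
eef_rot: [0.452, 0.892, -0.0, 0.0]
ft_force: [0.6, -0.3, -3.1]
width: 0.0439
grip_force: 12.0
```

```bash
python3 p.py
```

```text
t 20.0 u 1.20 v 1.00 z 0.3602 | Fu 0.48 Fv -0.41 Fz -3.07 | Gu -0.16 Gv 0.08 Tz 0.005 yaw 36.21
```

The load has gone and it's sinking freely, so the neck seems to have caught at yaw ≈36°. I'll lower it further while watching the force.

Request:
move_arm(
  steps=[
    {"dx": 0, "dy": 0, "dz": 0.1, "spin": 0},
    {"dx": 0, "dy": 0, "dz": 0.1, "spin": 0},
    {"dx": 0, "dy": 0, "dz": 0, "spin": 0},
  ],
)

```text
time: 20.3
ee_pos: [0.5314, 0.1592, 0.3581]
eef_rot: [0.452, 0.892, -0.0, -0.0]
ft_force: [0.1, -0.1, -1.8]
width: 0.0437
grip_force: 12.0
```

```bash
python3 p.py
```

```text
t 20.3 u 1.17 v 0.96 z 0.3581 | Fu 0.11 Fv -0.11 Fz -1.83 | Gu 0.25 Gv -0.13 Tz -0.016 yaw 36.21
```

Request:
move_arm(
  steps=[
    {"dx": 0, "dy": 0, "dz": 0.1, "spin": 0},
    {"dx": 0, "dy": 0, "dz": 0.1, "spin": 0},
    {"dx": 0, "dy": 0, "dz": 0, "spin": 0},
  ],
)

```text
time: 20.6
ee_pos: [0.5314, 0.1592, 0.3561]
eef_rot: [0.452, 0.892, -0.0, -0.0]
ft_force: [0.7, -0.0, -2.3]
width: 0.044
grip_force: 12.0
```

```bash
python3 p.py
```

```text
t 20.6 u 1.17 v 0.98 z 0.3561 | Fu 0.64 Fv -0.18 Fz -2.26 | Gu -0.02 Gv -0.49 Tz 0.020 yaw 36.21
```

Request:
move_arm(
  steps=[
    {"dx": 0, "dy": 0, "dz": 0.1, "spin": 0},
    {"dx": 0, "dy": 0, "dz": 0.1, "spin": 0},
    {"dx": 0, "dy": 0, "dz": 0, "spin": 0},
  ],
)

```text
time: 20.9
ee_pos: [0.5314, 0.1592, 0.3541]
eef_rot: [0.452, 0.892, -0.0, -0.0]
ft_force: [0.7, -0.1, -3.4]
width: 0.0437
grip_force: 12.0
```

```bash
python3 p.py
```

```text
t 20.9 u 1.17 v 0.98 z 0.3541 | Fu 0.66 Fv -0.23 Fz -3.36 | Gu 0.10 Gv -0.05 Tz 0.023 yaw 36.21
```

Request:
move_arm(
  steps=[
    {"dx": 0, "dy": 0, "dz": 0.1, "spin": 0},
    {"dx": 0, "dy": 0, "dz": 0.1, "spin": 0},
    {"dx": 0, "dy": 0, "dz": 0.1, "spin": 0},
    {"dx": 0, "dy": 0, "dz": 0.1, "spin": 0},
    {"dx": 0, "dy": 0, "dz": 0.1, "spin": 0},
    {"dx": 0, "dy": 0, "dz": 0, "spin": 0},
  ],
)

```text
time: 21.5
ee_pos: [0.5313, 0.1592, 0.3491]
eef_rot: [0.452, 0.892, -0.0, -0.0]
ft_force: [0.1, 0.4, -4.1]
width: 0.0435
grip_force: 12.0
```

```bash
python3 p.py
```

```text
t 21.5 u 1.16 v 1.00 z 0.3491 | Fu 0.16 Fv 0.35 Fz -4.10 | Gu -0.06 Gv -0.20 Tz -0.001 yaw 36.21
```

Request:
move_arm(
  steps=[
    {"dx": 0, "dy": 0, "dz": 0.1, "spin": 0},
    {"dx": 0, "dy": 0, "dz": 0.1, "spin": 0},
    {"dx": 0, "dy": 0, "dz": 0.1, "spin": 0},
    {"dx": 0, "dy": 0, "dz": 0.1, "spin": 0},
    {"dx": 0, "dy": 0, "dz": 0.1, "spin": 0},
    {"dx": 0, "dy": 0, "dz": 0, "spin": 0},
  ],
)

```text
time: 22.1
ee_pos: [0.5313, 0.1592, 0.3441]
eef_rot: [0.452, 0.892, -0.0, -0.0]
ft_force: [0.6, -0.4, -3.3]
width: 0.0439
grip_force: 12.0
```

```bash
python3 p.py
```

```text
t 22.1 u 1.16 v 0.98 z 0.3441 | Fu 0.47 Fv -0.54 Fz -3.33 | Gu -0.16 Gv -0.18 Tz 0.036 yaw 36.21
```

Request:
move_arm(
  steps=[
    {"dx": 0, "dy": 0, "dz": 0.1, "spin": 0},
    {"dx": 0, "dy": 0, "dz": 0.1, "spin": 0},
    {"dx": 0, "dy": 0, "dz": 0.1, "spin": 0},
    {"dx": 0, "dy": 0, "dz": 0.1, "spin": 0},
    {"dx": 0, "dy": 0, "dz": 0, "spin": 0},
  ],
)

```text
time: 22.6
ee_pos: [0.5314, 0.1592, 0.3401]
eef_rot: [0.452, 0.892, -0.0, -0.0]
ft_force: [-0.9, -0.1, -3.3]
width: 0.0435
grip_force: 12.0
```

```bash
python3 p.py
```

```text
t 22.6 u 1.17 v 0.98 z 0.3401 | Fu -0.92 Fv 0.10 Fz -3.28 | Gu -0.23 Gv 0.11 Tz -0.002 yaw 36.21
```

Going in freely. I'll finish with fine steps until the shoulder touches.

Request:
move_arm(
  steps=[
    {"dx": 0, "dy": 0, "dz": 0.1, "spin": 0},
    {"dx": 0, "dy": 0, "dz": 0.1, "spin": 0},
    {"dx": 0, "dy": 0, "dz": 0, "spin": 0},
  ],
)

```text
time: 22.9
ee_pos: [0.5314, 0.1592, 0.3381]
eef_rot: [0.452, 0.892, -0.0, -0.0]
ft_force: [1.2, 0.3, -4.0]
width: 0.0436
grip_force: 12.0
```

```bash
python3 p.py
```

```text
t 22.9 u 1.17 v 0.96 z 0.3381 | Fu 1.27 Fv 0.08 Fz -4.05 | Gu -0.17 Gv -0.03 Tz -0.043 yaw 36.21
```

Request:
move_arm(
  steps=[
    {"dx": 0, "dy": 0, "dz": 0.1, "spin": 0},
    {"dx": 0, "dy": 0, "dz": 0, "spin": 0},
  ],
)

```text
time: 23.1
ee_pos: [0.5314, 0.1593, 0.3378]
eef_rot: [0.452, 0.892, -0.0, 0.0]
ft_force: [-2.5, -2.0, 2.8]
width: 0.0439
grip_force: 12.0
```

```bash
python3 p.py
```

```text
t 23.1 u 1.22 v 1.08 z 0.3378 | Fu -2.87 Fv -1.43 Fz 2.78 | Gu -2.63 Gv -0.70 Tz -0.011 yaw 36.21
```

Request:
move_arm(
  steps=[
    {"dx": 0, "dy": 0, "dz": 0.05, "spin": 0},
    {"dx": 0, "dy": 0, "dz": 0, "spin": 0},
  ],
)

```text
time: 23.3
ee_pos: [0.5314, 0.1593, 0.3377]
eef_rot: [0.452, 0.892, -0.0, 0.0]
ft_force: [-4.4, -1.9, 8.4]
width: 0.044
grip_force: 12.0
```

```bash
python3 p.py
```

```text
t 23.3 u 1.22 v 1.10 z 0.3377 | Fu -4.73 Fv -0.95 Fz 8.40 | Gu -4.94 Gv -1.28 Tz -0.025 yaw 36.21
```

Request:
move_arm(
  steps=[
    {"dx": 0, "dy": 0, "dz": 0.05, "spin": 0},
    {"dx": 0, "dy": 0, "dz": 0, "spin": 0},
  ],
)

```text
time: 23.5
ee_pos: [0.5313, 0.1594, 0.3375]
eef_rot: [0.452, 0.892, -0.0, 0.0]
ft_force: [-6.8, -3.0, 11.5]
width: 0.0441
grip_force: 12.0
```

```bash
python3 p.py
```

```text
t 23.5 u 1.19 v 1.16 z 0.3375 | Fu -7.29 Fv -1.60 Fz 11.53 | Gu -6.91 Gv -1.81 Tz -0.030 yaw 36.21
```

Contact came at TCP z=0.3378, exactly the predicted home height. I'll relieve the load, open the fingers and back off upward.

Request:
move_arm(
  steps=[
    {"dx": 0, "dy": 0, "dz": -0.1, "spin": 0},
    {"dx": 0, "dy": 0, "dz": -0.05, "spin": 0},
    {"dx": 0, "dy": 0, "dz": 0, "spin": 0},
  ],
)

```text
time: 23.8
ee_pos: [0.5315, 0.1592, 0.3377]
eef_rot: [0.452, 0.892, 0.0, 0.0]
ft_force: [-1.6, -0.2, -0.6]
width: 0.0437
grip_force: 12.0
```

```bash
python3 p.py
```

```text
t 23.8 u 1.29 v 1.01 z 0.3377 | Fu -1.63 Fv 0.10 Fz -0.59 | Gu -0.44 Gv -0.16 Tz 0.007 yaw 36.21
```

Request:
move_arm(
  steps=[
    {"dx": 0, "dy": 0, "dz": 0, "spin": 0},
    {"dx": 0, "dy": 0, "dz": 0, "spin": 0},
    {"dx": 0, "dy": 0, "dz": 0, "spin": 0},
    {"dx": 0, "dy": 0, "dz": 0, "spin": 0},
    {"dx": 0, "dy": 0, "dz": 0, "spin": 0},
    {"dx": 0, "dy": 0, "dz": 0, "spin": 0},
    {"dx": 0, "dy": 0, "dz": 0, "spin": 0},
    {"dx": 0, "dy": 0, "dz": 0, "spin": 0},
  ],
  claw=8.0,
)

```text
time: 24.6
ee_pos: [0.5314, 0.1592, 0.3377]
eef_rot: [0.452, 0.892, -0.0, 0.0]
ft_force: [-0.5, -0.2, -0.4]
width: 0.0798
grip_force: 0.0
```

```bash
python3 p.py
```

```text
t 24.6 u 1.22 v 1.00 z 0.3377 | Fu -0.57 Fv -0.09 Fz -0.39 | Gu -0.04 Gv -0.09 Tz 0.036 yaw 36.21
```

Released. Next I'll go straight up, clear the head, and look.

Request:
move_arm(
  steps=[
    {"dx": 0, "dy": 0, "dz": -1, "spin": 0},
    {"dx": 0, "dy": 0, "dz": -2, "spin": 0},
    {"dx": 0, "dy": 0, "dz": -2, "spin": 0},
    {"dx": 0, "dy": 0, "dz": -2, "spin": 0},
    {"dx": 0, "dy": 0, "dz": -2, "spin": 0},
    {"dx": 0, "dy": 0, "dz": -2, "spin": 0},
    {"dx": 0, "dy": 0, "dz": 0, "spin": 0},
    {"dx": 0, "dy": 0, "dz": 0, "spin": 0},
  ],
)

```text
time: 25.4
ee_pos: [0.5313, 0.1593, 0.4482]
eef_rot: [0.452, 0.892, 0.0, 0.0]
ft_force: [-0.0, 0.1, 0.5]
width: 0.0797
grip_force: 0.0
```

Run:
```python
from h import *
from bench import imaging
c=imaging.camera("scene");pickle.dump(c,open("s3.pkl","wb"))
x,y=320,150;cv2.imwrite("pics/s3.png",cv2.resize(c["img"][y:y+95,x:x+90,::-1],None,fx=6,fy=6,interpolation=cv2.INTER_CUBIC))
f=lambda X:((px(c,X)-[x,y]+.5)*6).round(1)
for z in(.193,.145,.023):print(z,f([.5314,.1592,z]))
st()
```

```text
0.193 [259.4 196.9]
0.145 [249.5 275.8]
0.023 [226.7 456.8]
t 25.45 pos [0.5312 0.1592 0.4475] yaw_y 36.21 tool z [-3.e-04 -3.e-04 -1.e+00] F [ 0.59  0.11 -0.45] Tq [ 0.02  -0.129  0.051] w 0.0799 g 0.0 q [ 0.36  0.26 -0.86  1.55  0.2   1.43  0.11]
```

View pics/s3.png

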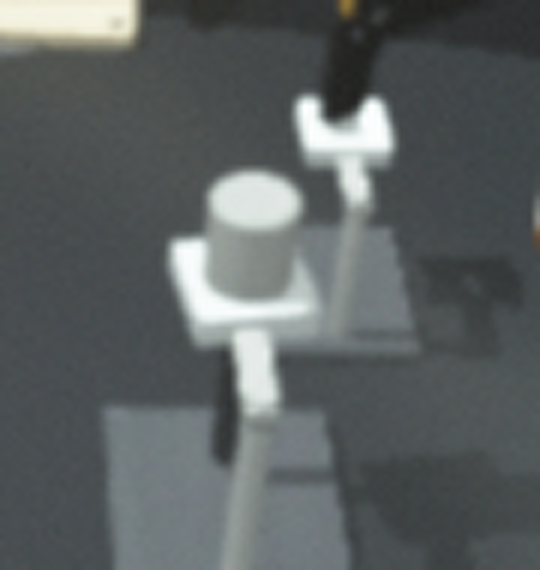

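The head sits flat and flush on the middle collar. Its top centre is at (255,200), against (259,197) predicted for fully home. The handle end hangs below at (222,460), and the gripper is well clear. I'll hand the job in.

```bash
python3 -c "
from bench import job
print(job.close_job())"
```

```text
the job is handed in; nothing more can be done
None
```

The tamper is fully home in the middle-sized stand's collar and released, with the gripper clear and the bystanders left alone; the job was handed in at about 25 s, with a peak push of about 15 N on the collar.

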